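Open a glycol-line strainer in its holding nest

TASK

Set the brass strainer, its blue cap still screwed tight, flat and square into the pocket of the aluminium holding nest with its two ports lying in the side notches. Then, with the nest keeping the strainer from turning, unscrew the cap until the thread lets go, lift it straight off and finish while still holding it level over the open neck, about 2 cm above it, so that the screen can be looked at and the cap can go straight back on. The strainer stays seated in the nest, and the other things on the bench are left where they lie.

Things in the scene. Friction and masses are not known exactly. Their poses are not given: they have to be found in the camera images.
- strainer: Brass inline strainer, 0.5 kg: block 50 x 50 mm, 42 mm high. Origin: centre of the flat underside, z up. Identical ports on the +y and -y faces (axis 26 mm up; hexagons 26 mm across, then 19 mm stubs), 108 mm end to end; x faces plain. It may be seated either way round (half a turn makes no difference). Round neck on top, on the z axis.
- neck (a point): Point on the strainer's axis, 58 mm above its underside: centre of the neck's mouth at the height of the black rubber seal ring when the cap is off (the highest point then; the seal is squeezed 2 mm lower while the cap is tight). The neck is 35 mm wide outside and carries a coarse three-start thread out to 42 mm; a steel mesh screen stands in its bore.
- cap: Ribbed blue screw cap, 0.12 kg: 50 mm diameter, 26 mm high, hollow below to a depth of 12 mm. Origin: centre of the lower rim, z up. At the start it is screwed tight on the strainer, its rim 44 mm and its top 70 mm above the strainer's underside, 2 mm clear of the block. The strainer can be lifted and carried by the tight cap (or by the block's x faces).
- cap_top (a point): Centre of the cap's closed top; a white mark on it points along the cap's +x, which lies along the strainer's +x while tight. Right-handed: unscrews anticlockwise from above (positive about z). Stiff, about 0.5 Nm; rises under 2 mm. After about 60 degrees of turn relative to the strainer it lets go; 75 is a sure stop, beyond 90 it blocks again. Pulled without turning, it lifts the strainer.
- nest: Aluminium holding nest bolted to the bench (fixed): foot plate 136 mm (x) by 94 mm (y), 8 mm thick, with a block 94 x 94 mm on it, top 26 mm above the bench. Origin: centre of the underside, on the bench, z up. Notches 32 mm wide in the +y and -y walls, open at the top, their bottoms 17 mm above the bench, take the strainer's ports: its y axis lies along the nest's y, either way round.
- pocket (a point): Centre of the pocket's flat rubber-faced floor, 8 mm above the bench. The pocket is 53 x 53 mm (1.5 mm play on each side of the strainer), 18 mm deep, sides along the nest's x and y; its mouth is bevelled out to 61 mm over the top 6 mm as a lead-in. Seated, the strainer's underside lies on this floor; its play lets it turn about 4 degrees before the walls stop it.
- valve: Bystander: brass ball valve 56 mm long and 34 mm high, lying flat, with a flat yellow lever 90 mm long on top (46 mm above the bench) that reaches 80 mm from the origin along +x. Origin on the bench under the ball.
- tee: Bystander: small brass tee fitting, 68 x 51 mm, 30 mm high. Origin on the bench under its middle.
- union: Bystander: brass hexagon union standing on end, 36 mm wide, 40 mm high. Origin at the centre of its underside.
- gauge: Bystander: dark pressure gauge lying face up, 64 mm in diameter, 26 mm high, with a brass stem to 58 mm along +x. Origin at the centre of its underside.
- tape_roll: Bystander: white spool, 58 mm in diameter, 19 mm high, lying flat. Origin at the centre of its underside.
- wrench: Bystander: steel spanner 190 mm long along its x, lying flat. Origin under its middle.
- screwdriver: Bystander: green-handled screwdriver 190 mm long along its x, lying flat. Origin under its middle.
Things that resemble listed ones, but are neither listed nor needed, are in the scene too. Several things have the shape of the cap; the one meant has the colours described above.

How it is judged:
By the outcome, as a careful person would: the job done as asked, in the order asked, and still so for the second after the job is handed in, while the arm keeps its last pose, push and grip.
It also fails if it takes over 43 s, if anything falls off the work surface, if the arm or the gripper's body presses on something with over 40 N, if the wrist force passes 120 N, or if a joint passes its speed limit or range.

ROBOT

A 6-joint arm with a two-finger parallel gripper is mounted at the origin on the work surface. World frame = base frame: x ahead of the robot, y to its left, z up, the work surface at z = 0. Lengths are in m, angles in rad, forces in N, time in s.
With the tool pointing down it reaches from about 0.35 to 0.85 m from the base axis. Payload 8.1 kg.
Tool frame: the origin (TCP) lies at the very end of the fingers, on their centre line; the grasp point (between the pads) lies 19 mm behind it (pinch_z is the distance from the TCP to the grasp point, in m); z points along the fingers, y is the direction in which the jaws open and shut (so a half turn about z gives the same grasp; the last joint's range is limited). The gripper opens to 93 mm and grips with 3 to 60 N. Pads are 15 mm wide; open, the fingers measure 128 mm over their backs; the gripper's body (75 mm by 188 mm) begins 65 mm behind the grasp point.
Start: joints at [1.115, 0.13, 1.488, -0, 1.523, -0.085], TCP at [0.217, 0.559, 0.219] pointing down, gripper open.
Joint ranges: [-2.96, 2.96], [-0.89, 2.26], [0.02, 2.5], [-1.34, 4.48], [0, 2.73], [-2.66, 2.66]. Speed limits (rad/s): [2.39, 2.39, 2.79, 3.14, 3.14, 3.14].

INTERFACE

Orientations are given as a rotation vector (axis times angle).
In Python, from plant import * gives the robot as it stands.
- The arm moves only by the tool move_arm, never from a script. Its argument "series" is a list of rows, each a list of 7 numbers: the shift along the tool's x, y, z each as a share of 10 cm, from -1 to 1, then the turn, a rotation vector about the tool's x, y, z each as a share of 180 degrees, from -1 to 1, then the opening, from -1 (shut) to 1 (fully open). In form: [[dx, dy, dz, rx, ry, rz, jaw], ...]. A call has 1 to 8 rows; each row is the pose to reach, as a shift and turn from the pose commanded when the call began, along the tool's axes at that moment, turning the shorter way round; what a row does not reach only later rows make up. A row lasts 1/10 s, in which the tool goes at most 50 mm and 8.59 degrees, less where a joint would pass 70% of its speed; a pose out of reach is approached as far as the arm can. A call with a number of a shift or a turn outside -1 to 1 is refused whole. A call with a gripper value outside its range is refused whole. The fingers move at their own pace and stop on an object; "squeeze" is the grip in N (left out, the last holds). Time passes only in rows, so rows that repeat a pose let the fingers close. It gives the time, the measured TCP pose, the force and the opening at its end, in the units of the state.
- read_state(): the state, without advancing time (a new reading comes with each control period).
- read_camera(name): name is "scene" or "top" or "wrist"; returns a dict with "frame" (420x560x3 uint8, red, green, blue), "K" (3x3 intrinsics, pixels), "k1" (the pictures are not rectified: a ray, as slopes to the right and down, at radius r is drawn at 1 + k1 r^2 times it, then the intrinsics apply), "rvec" (rotation vector, rad) and "tvec" (3), from world to camera coordinates, as OpenCV has them. Camera axes: x right, y down, z forward; pixel columns grow to the right and rows downward; lengths in m; the calibration is good to about 2 mm. A picture is of the moment at which its call begins. There is no depth.
- close_job(): hands the job in, once; it reports no verdict.
The state is a dict: "t": time; "q": joint angles; "dq": joint speeds; "joint_torque": joint torques, N m; "tool_pos": TCP position; "orientation": TCP orientation; "force": force on the tool from outside, world axes, zero at the start; "wrist_torque": the same for the moment, N m; "opening": finger opening in m.
Only numpy, scipy, OpenCV 4.12 (cv2) and the standard library are available. Lean on these libraries where they do the work, as an engineer would, in place of code of your own. Each camera call takes 0.05 s, during which the arm holds its last target.

## Working session

There is one attempt and no reset: what is moved stays moved. The work goes in short steps, Python scripts to look and compute and a tool call to move; the robot and the scene stay as the last step left them, time stands still between calls to the robot, and variables do not carry over. Pictures are saved under pics/ and viewed, and the job is handed in when it is done.

Besides the shell and the picture viewer there is one more tool, called as name([rows], argument=value, ...), one row to a line, values as JSON. move_arm: Moves the arm, as the interface text tells. Shift numbers are shares of 10 cm and turn numbers shares of 180 degrees, none past 1 either way. Its arguments: {"type":"object","properties":{"series":{"type":"array","items":{"type":"array","items":{"type":"number"}}},"squeeze":{"type":"number"}},"required":["series"]}

```bash
mkdir -p pics; ls
python3 - <<'E'
from plant import *
import cv2
s=read_state(); print({k:(v if not hasattr(v,'__len__') else [round(float(x),4) for x in v]) for k,v in s.items()})
for n in ("scene","top","wrist"):
    c=read_camera(n); cv2.imwrite(f'pics/{n}0.png',c['frame'][:,:,::-1]); print(n,c['K'].tolist() if hasattr(c['K'],'tolist') else c['K'],c['k1'],c['rvec'],c['tvec'])
E
```

```text
pics
{'t': 0.0, 'q': [1.1146, 0.1312, 1.4893, -0.0, 1.523, -0.0854], 'dq': [-0.0013, -0.0026, 0.0003, 0.0012, -0.0006, -0.001], 'joint_torque': [-0.0001, -55.9847, -49.1748, 0.0768, 0.0356, -0.0002], 'tool_pos': [0.2172, 0.5587, 0.2176], 'orientation': [-0.579, -3.0873, 0.0029], 'force': [-0.3019, 0.2204, 0.4181], 'wrist_torque': [0.0168, -0.0165, -0.0139], 'opening': 0.09300611787739814}
scene [[522.2237587921157, 0.0, 273.5974466376215], [0.0, 522.2237587921157, 208.76871306992876], [0.0, 0.0, 1.0]] -0.10807721076386707 [ 1.70721044  1.76791266 -0.80499387] [ 0.02389577 -0.34430248  1.51964056]
top [[441.8305483149311, 0.0, 279.73658249734746], [0.0, 441.8305483149311, 208.45206468886352], [0.0, 0.0, 1.0]] -0.05576051336466939 [ 2.17616079 -2.11790723  0.1800547 ] [-0.01893915  0.59024886  1.06893779]
wrist [[305.49674112575013, 0.0, 275.71535723556445], [0.0, 305.49674112575013, 208.23713448958958], [0.0, 0.0, 1.0]] 0.019233695753271454 [-2.41854303 -1.65221217 -0.20315937] [-0.60010212 -0.02692275  0.39029711]
```

View pics/scene0.png

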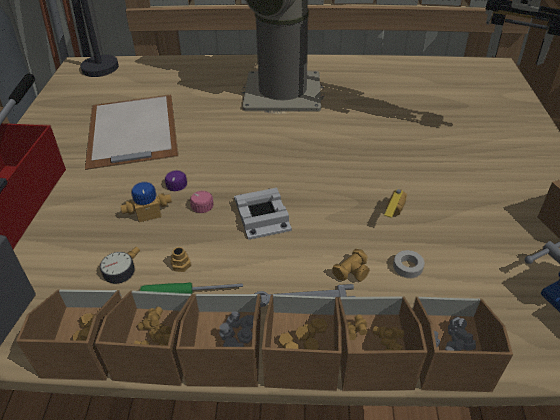

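View pics/top0.png

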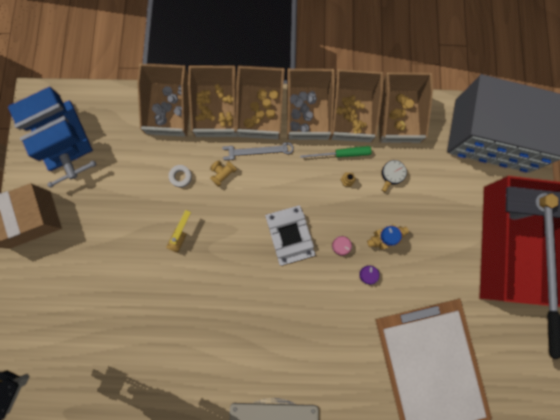

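View pics/wrist0.png

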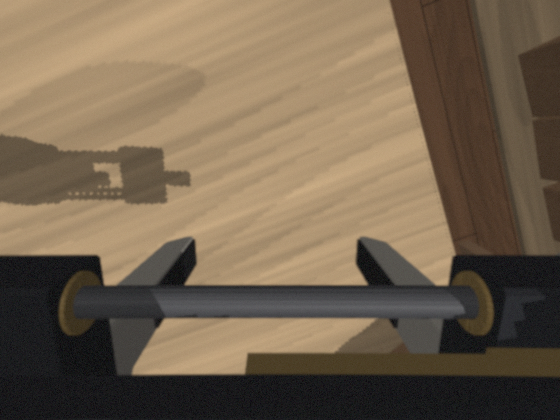

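Candidates for the capped strainer: blue cap on a brass body at scene (144,193) / top (391,236), a loose purple cap at scene (176,180) / top (370,275), and a loose pink cap at scene (202,201) / top (342,246). I choose the blue one on brass. The nest is at scene (263,212) / top (290,235). I'll check both in close crops.

```bash
cat > h.py <<'E'
from plant import *
import cv2, numpy as np
from scipy.spatial.transform import Rotation as R
def cam(n):
    c=read_camera(n); c['K']=np.array(c['K'],float); c['rvec']=np.array(c['rvec'],float); c['tvec']=np.array(c['tvec'],float)
    c['D']=np.array([float(c['k1']),0,0,0]); return c
def ray(c,uv):
    n=cv2.undistortPoints(np.array([[uv]],float),c['K'],c['D'])[0,0]
    Rm=R.from_rotvec(c['rvec']).as_matrix(); return -Rm.T@c['tvec'], Rm.T@np.array([n[0],n[1],1])
def atz(c,uv,z):
    o,d=ray(c,uv); return o+d*(z-o[2])/d[2]
def proj(c,P):
    return cv2.projectPoints(np.array(P,float).reshape(-1,3),c['rvec'],c['tvec'],c['K'],c['D'])[0][:,0]
def tri(obs):
    A=np.zeros((3,3));b=np.zeros(3)
    for c,uv in obs:
        o,d=ray(c,uv); d/=np.linalg.norm(d); M=np.eye(3)-np.outer(d,d); A+=M;b+=M@o
    return np.linalg.solve(A,b)
E
python3 - <<'E'
from h import *
c=cam('top');s=cam('scene')
def crop(c,u0,v0,w,h,k,name):
    cv2.imwrite('pics/'+name,cv2.resize(c['frame'][v0:v0+h,u0:u0+w,::-1],None,fx=k,fy=k,interpolation=cv2.INTER_CUBIC))
crop(c,360,205,60,60,8,'ts.png');crop(c,255,195,70,75,8,'tn.png');crop(s,110,170,70,60,8,'ss.png');crop(s,225,180,75,65,8,'sn.png')
for n,uv,z in (('cap',(391,236),.07),('nest',(290,235),.026),('pink',(342,246),.026),('purple',(370,275),.026)): print(n,atz(c,uv,z))
for n,uv,z in (('cap',(144,190),.07),('nest',(263,212),.026)): print(n,atz(s,uv,z))
E
```

```text
cap [ 0.52590572 -0.27828794  0.07      ]
nest [ 0.52598117 -0.03103446  0.026     ]
pink [ 0.50147292 -0.16397923  0.026     ]
purple [ 0.43001829 -0.23548225  0.026     ]
cap [ 0.53819038 -0.27085769  0.07      ]
nest [ 0.55277248 -0.0215043   0.026     ]
```

View pics/ts.png

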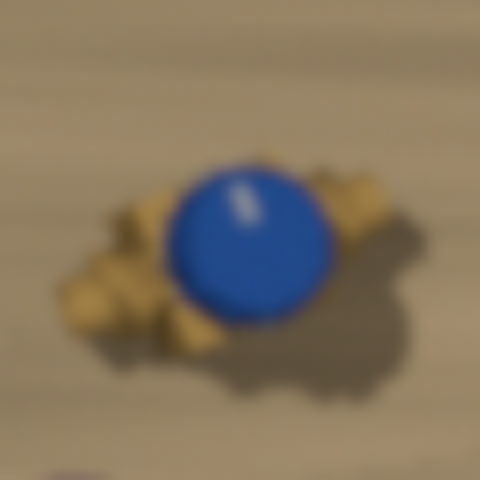

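View pics/tn.png

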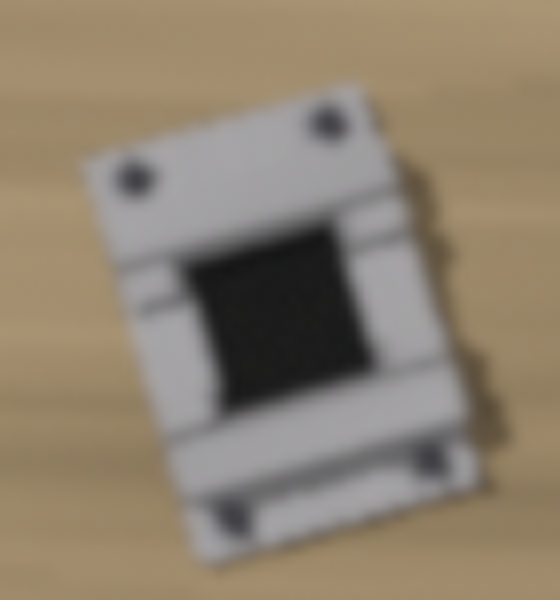

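View pics/ss.png

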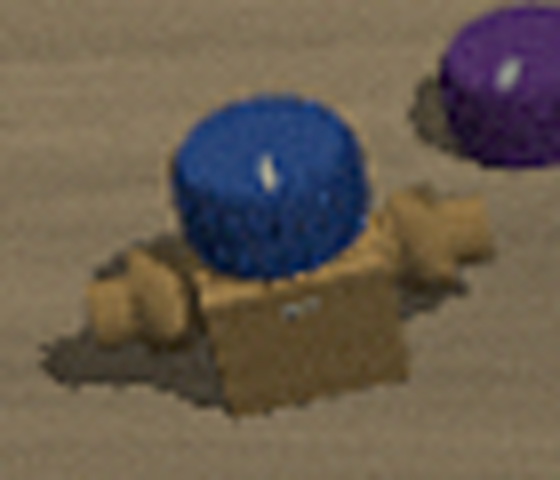

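View pics/sn.png

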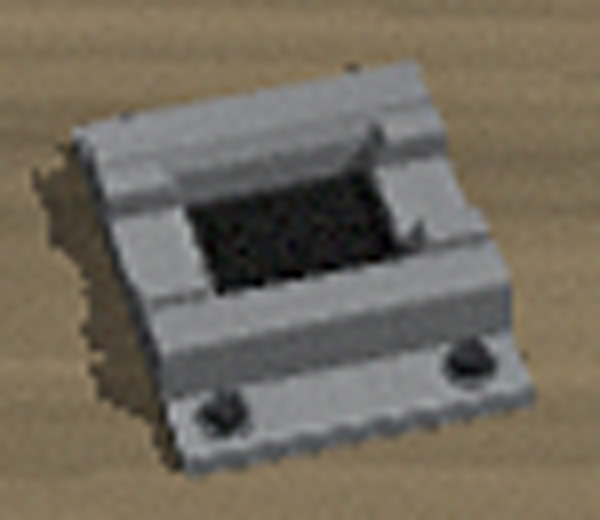

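Blue cap with white mark sits on the brass block (top crop centre about (250,245), i.e. pixel 391,236; ports at crop (85,305) and (370,200)). The nest is empty, with foot corners at crop (85,162), (362,85), (495,485), (205,570). Next I'll fit poses.

Run:
```python
from h import *
from scipy.optimize import least_squares
c=cam('top');s=cam('scene')
f=lambda u0,v0,p:(np.array(p,float)+.5)/8-.5+[u0,v0]
def T(p,P):
    ca,sa=np.cos(p[2]),np.sin(p[2]); P=np.array(P,float)
    return np.c_[p[0]+ca*P[:,0]-sa*P[:,1],p[1]+sa*P[:,0]+ca*P[:,1],P[:,2]]/1.0
# nest
nt=[((68,47,8),(85,162)),((68,-47,8),(362,85)),((-68,47,8),(205,570)),((-68,-47,8),(495,485)),((47,47,26),(118,268)),((47,-47,26),(390,190)),((-47,47,26),(185,500)),((-47,-47,26),(467,422)),
((26.5,26.5,8),(190,268)),((26.5,-26.5,8),(335,225)),((-26.5,-26.5,8),(375,370)),((-26.5,26.5,8),(220,412))]
nt=nt[:8]
ns=[((68,-47,0),(185,472)),((68,47,0),(535,395)),((47,47,26),(512,262)),((47,-47,26),(160,350)),((-47,-47,26),(78,132)),((-47,47,26),(418,62))]
st=[((0,54,26),(72,305)),((0,-54,26),(375,200)),((0,0,70),(250,245))]
ss=[((0,-54,26),(100,312)),((0,54,26),(480,230)),((0,0,70),(268,150)),((25,-25,0),(237,415)),((25,25,0),(407,378)),((25,-25,42),(205,298)),((25,25,42),(395,258))]
def fit(name,a,ao,b,bo,p0):
    for lab,ua,ub in (('top',1,0),('scene',0,1),('both',1,1)):
        def res(p):
            r=[]
            if ua:r.append(proj(c,T(p,np.array([x[0] for x in a])/1e3))-np.array([f(*ao,x[1]) for x in a]))
            if ub:r.append(proj(s,T(p,np.array([x[0] for x in b])/1e3))-np.array([f(*bo,x[1]) for x in b]))
            return np.concatenate(r).ravel()
        o=least_squares(res,p0); print(name,lab,o.x[:2].round(4),np.degrees(o.x[2]).round(2),np.abs(o.fun).max().round(2),np.sqrt((o.fun**2).mean()).round(2))
fit('nest',nt,(255,195),ns,(225,180),[.53,-.03,.3])
fit('str',st,(360,205),ss,(110,170),[.53,-.27,.35])
print(proj(c,[[.53,-.03,.026],[.54,-.03,.026]]))
print('cam',ray(c,(1,1))[0],ray(s,(1,1))[0], read_state()['t'])
w=cam('wrist'); o,d=ray(w,(280,210)); print('wrist cam',o,d)
```

```text
nest top [ 0.5235 -0.033 ] 18.12 5.05 2.02
nest scene [ 0.5277 -0.0275] 18.83 1.44 0.75
nest both [ 0.5248 -0.0301] 18.76 5.72 1.88
str top [ 0.5291 -0.28  ] 20.26 1.03 0.61
str scene [ 0.5299 -0.2758] 20.59 1.4 0.68
str both [ 0.5293 -0.277 ] 20.99 2.13 0.87
[[289.62969063 233.41634449]
 [289.71844727 229.51025133]]
cam [0.41921051 0.00941884 1.14697613] [1.35731258 0.05031146 0.76393321] 0.35
wrist cam [0.15389957 0.58519084 0.3844417 ] [ 0.2384837  -0.07896457 -0.96804965]
```

move_arm([
  [-0.3,-0.33,0,0,0,0,1],
  [-0.6,-0.66,0,0,0,0,1],
  [-0.9,-1,0,0,0,0,1],
])

```text
t: 0.7
tool_pos: [0.2652, 0.4322, 0.2184]
orientation: [0.577, 3.088, -0.0]
force: [1.1, -1.1, 0.4]
opening: 0.093
```

move_arm([
  [-0.3,-0.33,0,0,0,0,1],
  [-0.6,-0.66,0,0,0,0,1],
  [-0.9,-1,0,0,0,0,1],
])

```text
t: 1.0
tool_pos: [0.313, 0.3061, 0.2188]
orientation: [0.578, 3.087, 0.001]
force: [1.0, 0.3, 0.3]
opening: 0.0929
```

move_arm([
  [-0.33,-0.33,0,0,0,0,1],
  [-0.66,-0.66,0,0,0,0,1],
  [-1,-1,0,0,0,0,1],
])

```text
t: 1.3
tool_pos: [0.3701, 0.1766, 0.219]
orientation: [0.578, 3.087, 0.001]
force: [1.8, -0.2, -0.8]
opening: 0.0926
```

move_arm([
  [-0.33,-0.33,0,0,0,0,1],
  [-0.66,-0.66,0,0,0,0,1],
  [-1,-1,0,0,0,0,1],
])

```text
t: 1.6
tool_pos: [0.4271, 0.0469, 0.219]
orientation: [0.579, 3.087, 0.001]
force: [1.2, 0.4, -1.0]
opening: 0.093
```

move_arm([
  [-0.33,-0.33,0,0,0,0.045,1],
  [-0.66,-0.66,0,0,0,0.09,1],
  [-1,-1,0,0,0,0.135,1],
])

```text
t: 1.9
tool_pos: [0.4841, -0.0827, 0.2189]
orientation: [1.224, 2.892, 0.001]
force: [1.0, 0.6, 0.1]
opening: 0.0926
```

Run:
```python
from h import *
w=cam('wrist'); cv2.imwrite('pics/w1.png',w['frame'][:,:,::-1]); np.save('w1.npy',w,allow_pickle=True)
```

```text
(no output)
```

View pics/w1.png

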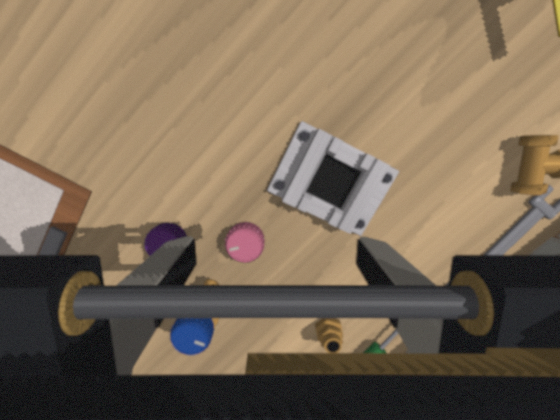

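The wrist view shows the whole nest centred near (333,178). Blue, pink and purple caps are at (193,335), (245,243) and (166,240). I'll crop the nest.

Run:
```python
import numpy as np,cv2
w=np.load('w1.npy',allow_pickle=True).item()
cv2.imwrite('pics/w1n.png',cv2.resize(w['frame'][110:250,258:408,::-1],None,fx=5,fy=4,interpolation=cv2.INTER_CUBIC) if 0 else cv2.resize(w['frame'][115:245,260:405,::-1],None,fx=4.6,fy=4.6,interpolation=cv2.INTER_CUBIC))
```

```text
(no output)
```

View pics/w1n.png

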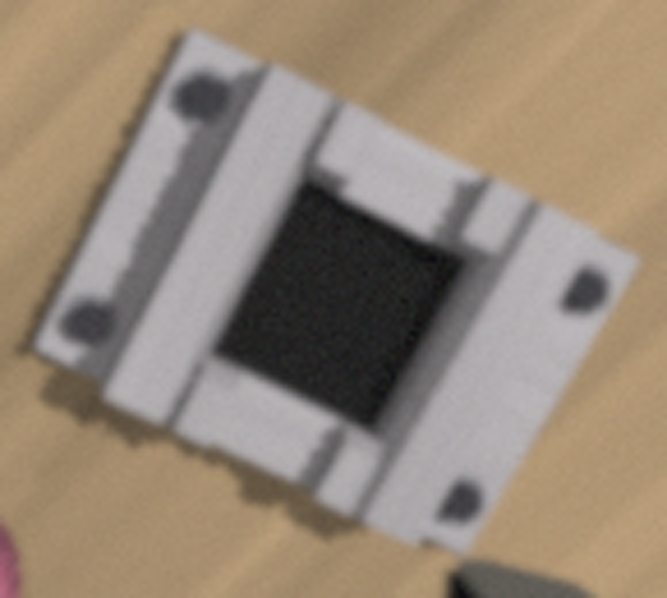

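```bash
cat > fit.py <<'E'
from h import *
from scipy.optimize import least_squares
def T(p,P):
    ca,sa=np.cos(p[2]),np.sin(p[2]); P=np.array(P,float)
    return np.c_[p[0]+ca*P[:,0]-sa*P[:,1],p[1]+sa*P[:,0]+ca*P[:,1],P[:,2]]
def fit(w,pts,off,k,p0):
    P=np.array([x[0] for x in pts])/1e3; U=(np.array([x[1] for x in pts],float)+.5)/k-.5+off
    o=least_squares(lambda p:(proj(w,T(p,P))-U).ravel(),p0,loss='soft_l1')
    print(o.x[:2].round(4),np.degrees(o.x[2]).round(2)); print((proj(w,T(o.x,P))-U).round(1).tolist()); return o.x
E
python3 - <<'E'
from fit import *
w=np.load('w1.npy',allow_pickle=True).item()
pts=[((-68,47,8),(190,28)),((-68,-47,8),(35,348)),((68,47,8),(640,262)),((68,-47,8),(470,553)),((26.5,-26.5,8),(375,430)),((26.5,26.5,8),(465,258)),((-47,47,26),(262,68)),((-47,-47,26),(105,395))]
p=fit(w,pts,(260,115),4.6,[.525,-.03,.32])
Q=T(p,np.array([[-68,47,8],[-68,-47,8],[68,-47,8],[68,47,8],[-47,47,26],[-47,-47,26],[47,-47,26],[47,47,26],[-26.5,26.5,8],[-26.5,-26.5,8],[26.5,-26.5,8],[26.5,26.5,8]])/1e3)
im=cv2.resize(w['frame'][115:245,260:405,::-1],None,fx=4.6,fy=4.6,interpolation=cv2.INTER_CUBIC)
u=((proj(w,Q)-[260,115]+.5)*4.6-.5).astype(int)
for i,col in ((0,(0,0,255)),(4,(0,255,0)),(8,(255,0,0))): cv2.polylines(im,[u[i:i+4].reshape(-1,1,2)],True,col,1)
cv2.imwrite('pics/w1f.png',im)
E
```

```text
[ 0.529  -0.0272] 18.34
[[-0.4, -0.1], [-0.5, 0.7], [0.5, -1.3], [-0.5, 0.6], [-0.4, 0.2], [0.8, 0.0], [1.7, -1.0], [-0.4, 0.7]]
```

View pics/w1f.png

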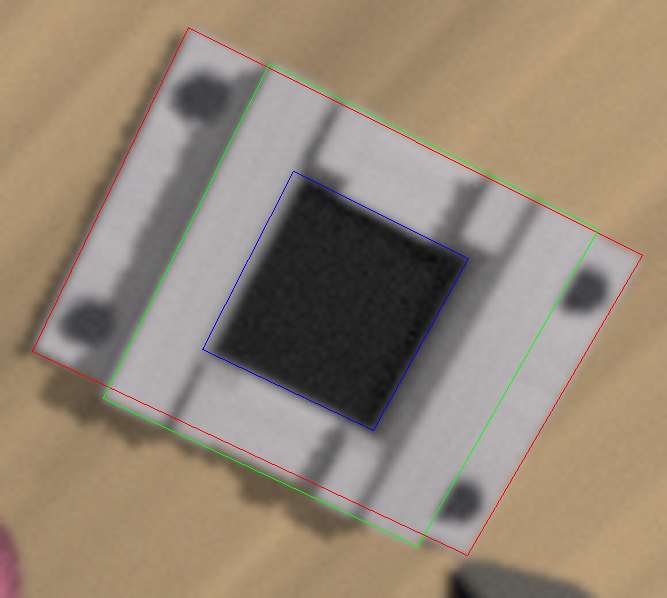

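Overlay matches: nest at (0.529, -0.027), yaw about 18.5°, agreeing with the scene camera (0.528, -0.0275). Now over to the strainer.

move_arm([
  [-0.33,-0.17,0,0,0,0,1],
  [-0.66,-0.33,0,0,0,0,1],
  [-1,-0.5,0,0,0,0,1],
])

```text
t: 2.25
tool_pos: [0.5183, -0.1884, 0.2187]
orientation: [1.216, 2.897, 0.0]
force: [0.9, 0.5, 0.5]
opening: 0.0932
```

move_arm([
  [-0.3,-0.2,0,0,0,0.045,1],
  [-0.55,-0.4,0,0,0,0.09,1],
  [-0.71,-0.5,0,0,0,0.13,1],
  [-0.71,-0.5,0,0,0,0.13,1],
])

```text
t: 2.65
tool_pos: [0.5318, -0.2751, 0.2183]
orientation: [-1.785, -2.585, 0.001]
force: [-1.1, 1.9, 0.6]
opening: 0.0924
```

Run:
```python
from h import *
w=cam('wrist'); cv2.imwrite('pics/w2.png',w['frame'][:,:,::-1]); np.save('w2.npy',w,allow_pickle=True)
```

```text
(no output)
```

View pics/w2.png

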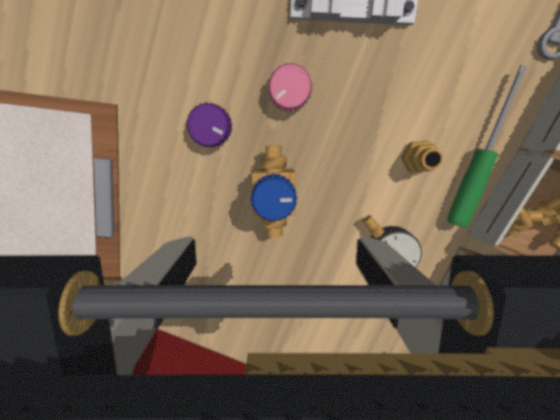

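The wrist view shows the strainer below: cap centre at (274,198), mark pointing right along the tool's y, ports at (273,150) and (274,235).

Run:
```python
import numpy as np,cv2
w=np.load('w2.npy',allow_pickle=True).item()
cv2.imwrite('pics/w2s.png',cv2.resize(w['frame'][137:247,215:335,::-1],None,fx=5,fy=5,interpolation=cv2.INTER_CUBIC))
```

```text
(no output)
```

View pics/w2s.png

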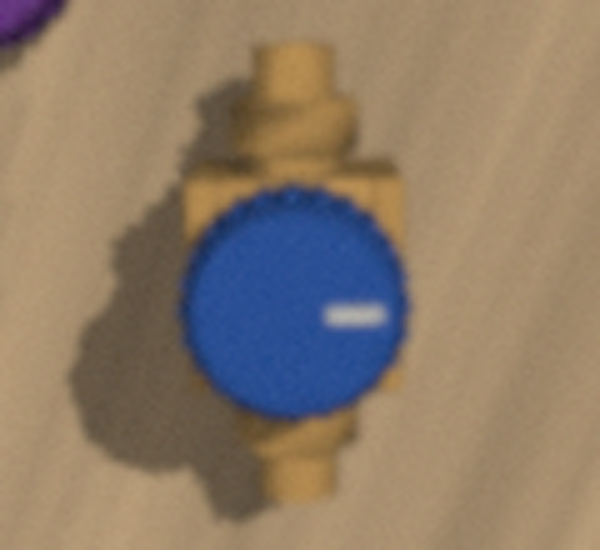

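Run:
```python
from fit import *
w=np.load('w2.npy',allow_pickle=True).item()
pts=[((0,54,26),(292,43)),((0,-54,30),(300,502)),((0,0,70),(294.5,306)),((25,25,42),(402,168)),((-25,25,42),(187,175))]
p=fit(w,pts,(215,137),5,[.531,-.276,.36])
s=read_state(); Rm=R.from_rotvec(s['orientation']).as_matrix(); print(s['tool_pos'],'y yaw',np.degrees(np.arctan2(Rm[1,1],Rm[0,1])),'d tool',Rm.T@(np.r_[p[:2],.049-.019]-s['tool_pos']))
print(proj(w,[s['tool_pos']]))
```

```text
[ 0.5295 -0.2759] 21.69
[[-0.0, -0.8], [0.1, -2.4], [0.1, 0.8], [0.6, 0.8], [-0.9, 0.2]]
[ 0.53176471 -0.27355586  0.21829334] y yaw 21.063449415903936 d tool [-0.00150448 -0.00293762  0.18829347]
[[276.45719072 251.21301287]]
```

move_arm([
  [-0.01,-0.03,0.4,0,0,-0.003,1],
  [-0.015,-0.03,0.8,0,0,-0.003,1],
  [-0.015,-0.03,0.95,0,0,-0.003,1],
  [-0.015,-0.03,0.95,0,0,-0.003,1],
])

```text
t: 3.1
tool_pos: [0.5279, -0.2731, 0.1208]
orientation: [-1.759, -2.596, 0.0]
force: [0.2, 0.6, -0.8]
opening: 0.0933
```

move_arm([
  [0,0,0.3,0,0,0,1],
  [0,0,0.6,0,0,0,1],
  [0,0,0.83,0,0,0,1],
  [0,0,0.93,0,0,0,1],
  [0,0,0.93,0,0,0,1],
])

```text
t: 3.6
tool_pos: [0.5299, -0.2749, 0.031]
orientation: [-1.764, -2.599, -0.0]
force: [0.0, -0.5, 0.6]
opening: 0.0928
```

Run:
```python
from h import *
print(read_state()['tool_pos'])
w=cam('wrist'); cv2.imwrite('pics/w3.png',w['frame'][:,:,::-1])
```

```text
[ 0.5298664  -0.27494421  0.03100064]
```

View pics/w3.png

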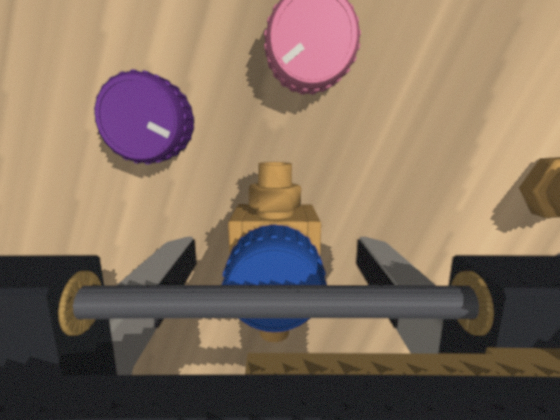

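Strainer is centred between the open fingers, cap at (275,280). Closing now.

move_arm([
  [0,0,0,0,0,0,0],
  [0,0,0,0,0,0,-0.3],
  [0,0,0,0,0,0,-1],
  [0,0,0,0,0,0,-1],
  [0,0,0,0,0,0,-1],
  [0,0,0,0,0,0,-1],
], squeeze=45)

```text
t: 4.25
tool_pos: [0.5296, -0.2754, 0.0307]
orientation: [-1.766, -2.598, 0.0]
force: [0.7, 1.0, 4.7]
opening: 0.0498
```

Run:
```python
from h import *
s=read_state(); print(s['tool_pos'],s['opening'],s['force'])
w=cam('wrist'); cv2.imwrite('pics/w4.png',w['frame'][:,:,::-1]); np.save('w4.npy',w,allow_pickle=True); print(proj(w,[s['tool_pos'],s['tool_pos']+[0,0,.04]]))
```

```text
[ 0.52958745 -0.27539368  0.03071148] 0.04980399162951483 [0.66405064 0.97611896 4.71371772]
[[275.49346571 253.55216395]
 [275.28490059 287.8476179 ]]
```

View pics/w4.png

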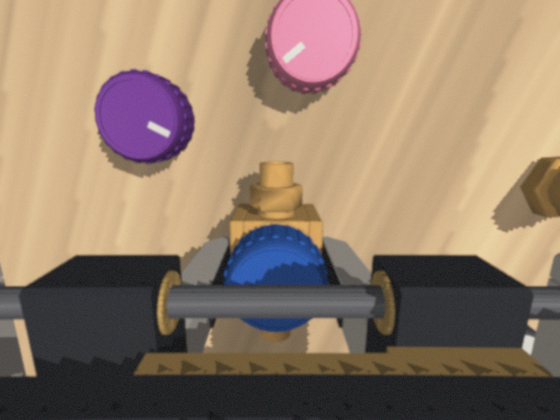

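Run:
```python
from fit import *
w=np.load('w4.npy',allow_pickle=True).item()
s=read_state(); Rm=R.from_rotvec(s['orientation']).as_matrix(); yaw=np.arctan2(Rm[1,1],Rm[0,1]); print(np.degrees(yaw), s['tool_pos'])
cv2.imwrite('pics/w4c.png',cv2.resize(w['frame'][150:260,215:335,::-1],None,fx=5,fy=5,interpolation=cv2.INTER_CUBIC))
for d in (-.003,0,.003):
    p=np.r_[s['tool_pos'][:2]+d*Rm[:2,0],yaw]
    u=(proj(w,T(p,np.array([[0,54,35.5],[0,54,26],[25,25,42],[-25,25,42],[0,25,70]])/1e3))-[215,150]+.5)*5-.5
    print(d,u.round(0).tolist())
```

```text
21.591793775648505 [ 0.5295932  -0.27536217  0.03069435]
-0.003 [[304.0, 85.0], [304.0, 75.0], [540.0, 367.0], [68.0, 367.0], [303.0, 460.0]]
0 [[304.0, 56.0], [304.0, 48.0], [541.0, 340.0], [67.0, 340.0], [303.0, 428.0]]
0.003 [[304.0, 27.0], [304.0, 21.0], [543.0, 312.0], [65.0, 313.0], [303.0, 395.0]]
```

View pics/w4c.png

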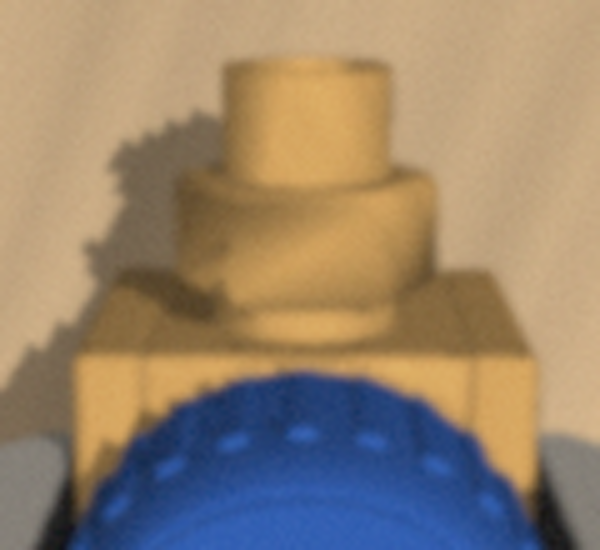

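Grip on block and cap, opening 49.8 mm. In the crop the block edge at row 352 and port tip at row 58 put the strainer about 1 mm off the TCP along tool -x. Lifting.

move_arm([
  [0,0,-0.1,0,0,0,-1],
  [0,0,-0.35,0,0,0,-1],
  [0,0,-0.6,0,0,0,-1],
  [0,0,-0.7,0,0,0,-1],
  [0,0,-0.7,0,0,0,-1],
], squeeze=50)

```text
t: 4.8
tool_pos: [0.5307, -0.2759, 0.1024]
orientation: [1.764, 2.596, 0.0]
force: [-0.3, 0.3, -6.5]
opening: 0.05
```

Run:
```python
from h import *
s=read_state(); print(s['tool_pos'],s['opening'],s['force'],s['wrist_torque'])
w=cam('scene'); cv2.imwrite('pics/s5.png',cv2.resize(w['frame'][120:260,80:300,::-1],None,fx=3,fy=3))
```

```text
[ 0.53072547 -0.27585274  0.10240032] 0.050033152462636676 [-0.31057699  0.28605211 -6.46835396] [-0.03002654  0.00202053 -0.03174218]
```

View pics/s5.png

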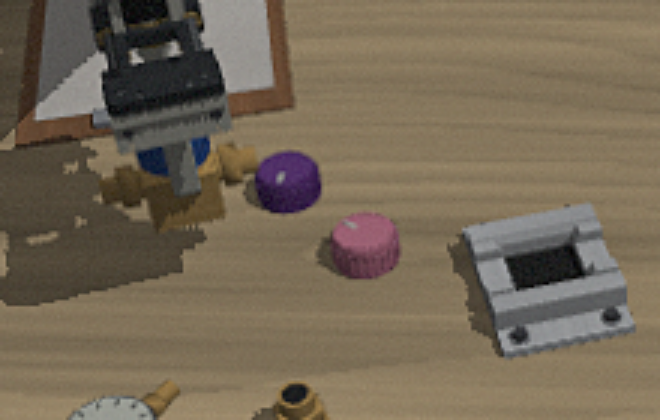

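Strainer lifted level, at crop (185,190), and weight reads 6.4 N. Carrying it to the nest at crop (550,270).

move_arm([
  [0.2,0.08,0,0,0,0,-1],
  [0.6,0.24,0,0,0,0,-1],
  [1,0.4,0,0,0,0,-1],
])

```text
t: 5.15
tool_pos: [0.5285, -0.1664, 0.0982]
orientation: [-1.767, -2.594, 0.001]
force: [0.8, 0.9, -6.5]
opening: 0.0499
```

move_arm([
  [0.4,0.16,0,0,0,0,-1],
  [0.8,0.3,0,0,0,0,-1],
  [1,0.4,0,0,0,0,-1],
])

```text
t: 5.45
tool_pos: [0.5283, -0.0564, 0.0981]
orientation: [-1.761, -2.596, 0.001]
force: [0.2, -0.6, -6.1]
opening: 0.0494
```

move_arm([
  [0.2,0.06,0,0,0,0.01,-1],
  [0.3,0.1,0,0,0,0.0178,-1],
  [0.3,0.1,0,0,0,0.0178,-1],
  [0.3,0.1,0,0,0,0.0178,-1],
])

```text
t: 5.85
tool_pos: [0.5278, -0.0284, 0.0992]
orientation: [-1.835, -2.548, 0.002]
force: [0.9, 0.2, -6.6]
opening: 0.0495
```

Run:
```python
from h import *
w=cam('wrist'); cv2.imwrite('pics/w6.png',w['frame'][:,:,::-1]); np.save('w6.npy',w,allow_pickle=True)
c=cam('scene'); cv2.imwrite('pics/s6.png',cv2.resize(c['frame'][140:260,190:340,::-1],None,fx=4,fy=4,interpolation=cv2.INTER_CUBIC))
s=read_state(); Rm=R.from_rotvec(s['orientation']).as_matrix();print(s['tool_pos'],np.degrees(np.arctan2(Rm[1,1],Rm[0,1])),Rm[:,2],'d',Rm.T@(np.r_[.5287,-.0263,.1]-s['tool_pos']))
```

```text
[ 0.52827932 -0.02902892  0.09986905] 18.387297107666832 [-1.21833588e-03 -1.52463645e-04 -9.99999246e-01] d [ 0.00245693  0.00125985 -0.00013188]
```

View pics/w6.png

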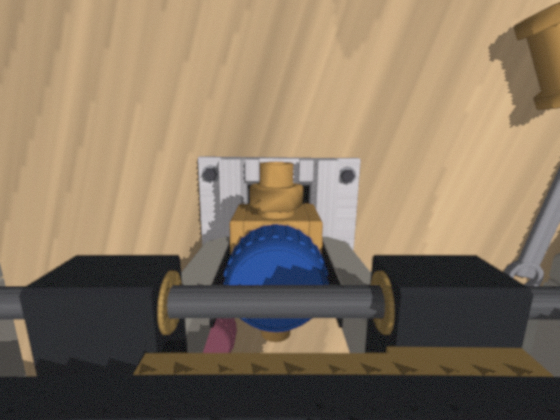

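View pics/s6.png

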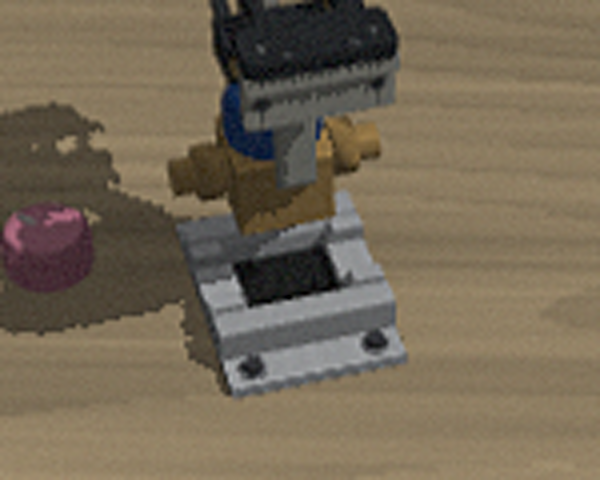

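Run:
```python
from fit import *
w=np.load('w6.npy',allow_pickle=True).item()
cv2.imwrite('pics/w6c.png',cv2.resize(w['frame'][145:225,190:370,::-1],None,fx=4.4,fy=4.4,interpolation=cv2.INTER_CUBIC))
p=[.529,-.0272,np.radians(18.4)]
u=(proj(w,T(p,np.array([[68,47,8],[-68,47,8],[47,47,26],[-47,47,26]])/1e3))-[190,145]+.5)*4.4-.5
print(u.round(0).tolist())
```

```text
[[748.0, 56.0], [29.0, 56.0], [655.0, 65.0], [122.0, 65.0]]
```

View pics/w6c.png

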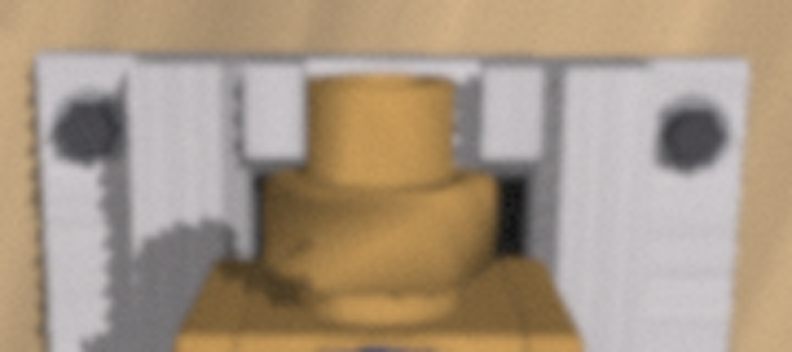

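The wrist crop shows the nest's +y foot corners at (36,56) and (748,60), against predicted (29,56) and (748,56), so under 1 mm off. I'll correct by about 2 mm and lower in steps.

move_arm([
  [0.022,0.018,0,0,0,0.001,-1],
  [0.022,0.018,0.2,0,0,0.001,-1],
  [0.022,0.018,0.35,0,0,0.001,-1],
  [0.022,0.018,0.38,0,0,0.001,-1],
  [0.022,0.018,0.38,0,0,0.001,-1],
])

```text
t: 6.45
tool_pos: [0.5288, -0.0257, 0.0615]
orientation: [-1.841, -2.543, 0.002]
force: [-1.0, -0.8, -6.6]
opening: 0.0494
```

Run:
```python
from h import *
w=cam('wrist'); cv2.imwrite('pics/w7.png',cv2.resize(w['frame'][130:330,160:400,::-1],None,fx=3,fy=3,interpolation=cv2.INTER_CUBIC)); np.save('w7.npy',w,allow_pickle=True)
c=cam('scene'); cv2.imwrite('pics/s7.png',cv2.resize(c['frame'][140:260,190:340,::-1],None,fx=4,fy=4,interpolation=cv2.INTER_CUBIC))
s=read_state();print(s['tool_pos'],s['force'])
```

```text
[ 0.53007364 -0.02582641  0.06309307] [ 0.24834065 -0.27627531 -5.75089648]
```

View pics/w7.png

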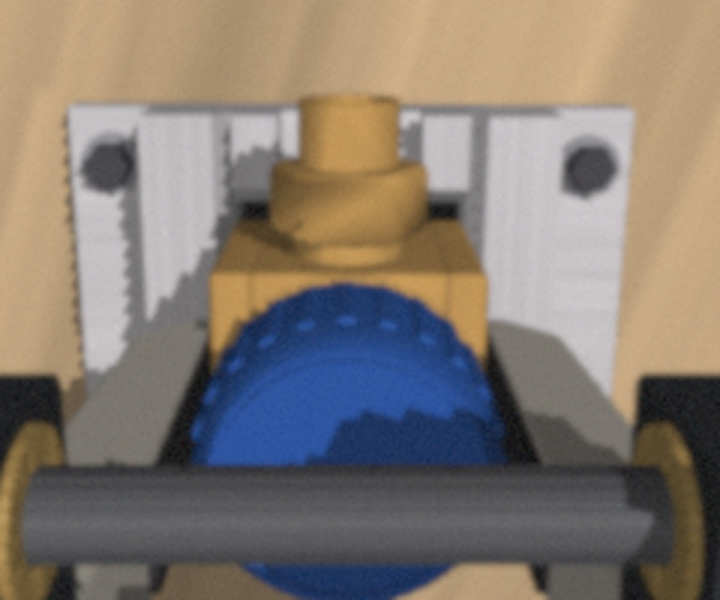

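View pics/s7.png

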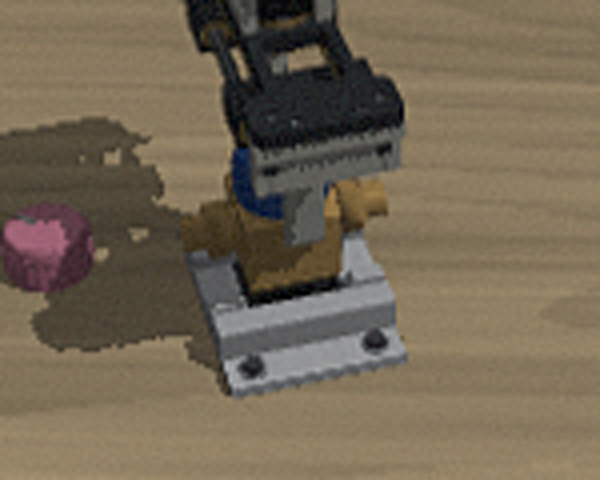

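The port (column 350) is centred between the notch sides in the wrist view, and the scene view shows the block over the pocket. Going down.

move_arm([
  [0,0,0.05,0,0,0,-1],
  [0,0,0.1,0,0,0,-1],
  [0,0,0.13,0,0,0,-1],
  [0,0,0.15,0,0,0,-1],
  [0,0,0.15,0,0,0,-1],
])

```text
t: 7.05
tool_pos: [0.5294, -0.0256, 0.0472]
orientation: [-1.841, -2.544, 0.001]
force: [-0.7, -0.1, -6.5]
opening: 0.0495
```

No contact and force unchanged; continuing.

move_arm([
  [0,0,0.02,0,0,0,-1],
  [0,0,0.04,0,0,0,-1],
  [0,0,0.06,0,0,0,-1],
  [0,0,0.07,0,0,0,-1],
  [0,0,0.07,0,0,0,-1],
])

```text
t: 7.55
tool_pos: [0.5296, -0.0256, 0.0404]
orientation: [-1.842, -2.545, 0.0]
force: [-0.0, -0.8, -6.5]
opening: 0.0499
```

move_arm([
  [0,0,0.01,0,0,0,-1],
  [0,0,0.02,0,0,0,-1],
  [0,0,0.02,0,0,0,-1],
])

```text
t: 7.85
tool_pos: [0.5299, -0.0256, 0.0387]
orientation: [1.842, 2.545, 0.0]
force: [-0.5, 0.4, -5.5]
opening: 0.0493
```

move_arm([
  [0,0,0.008,0,0,0,-1],
  [0,0,0.015,0,0,0,-1],
  [0,0,0.015,0,0,0,-1],
])

```text
t: 8.15
tool_pos: [0.53, -0.0257, 0.0387]
orientation: [1.842, 2.545, -0.0]
force: [-8.6, 0.6, 10.2]
opening: 0.0499
```

Floor contact at the expected height: TCP 0.0387 is 0.008 above the bench grasp, and Fz rose to +10. Releasing and looking.

move_arm([
  [0,0,0.01,0,0,0,-0.5],
  [0,0,0.01,0,0,0,0.3],
  [0,0,0.01,0,0,0,0.8],
  [0,0,0.01,0,0,0,0.8],
  [0,0,-0.15,0,0,0,0.8],
  [0,0,-0.15,0,0,0,0.8],
])

```text
t: 8.75
tool_pos: [0.5314, -0.0259, 0.054]
orientation: [1.84, 2.543, 0.003]
force: [1.7, -0.1, 0.4]
opening: 0.0822
```

Run:
```python
from h import *
w=cam('wrist'); cv2.imwrite('pics/w8.png',cv2.resize(w['frame'][130:330,160:400,::-1],None,fx=3,fy=3,interpolation=cv2.INTER_CUBIC)); np.save('w8.npy',w,allow_pickle=True)
c=cam('scene'); cv2.imwrite('pics/s8.png',cv2.resize(c['frame'][150:250,200:330,::-1],None,fx=5,fy=5,interpolation=cv2.INTER_CUBIC))
s=read_state();print(s['tool_pos'],s['force'],s['opening'])
```

```text
[ 0.53036375 -0.02573898  0.05237477] [ 0.31820889 -0.31127839 -0.91258354] 0.08357371277768635
```

View pics/w8.png

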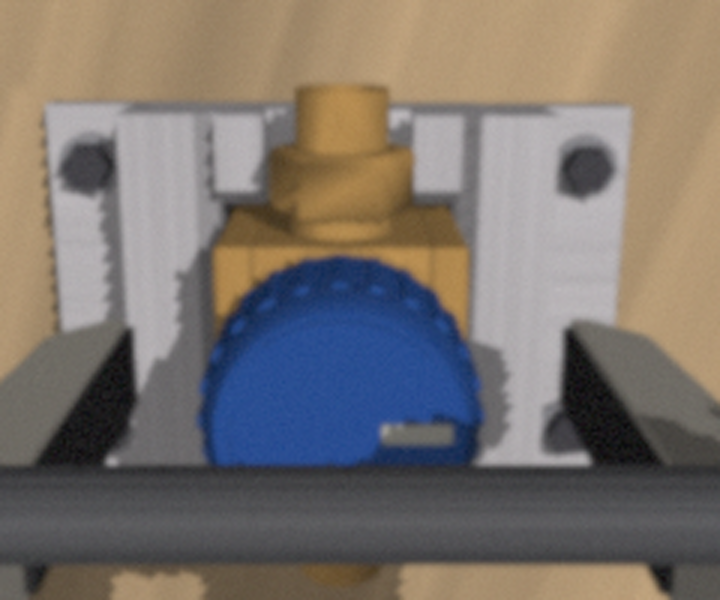

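View pics/s8.png

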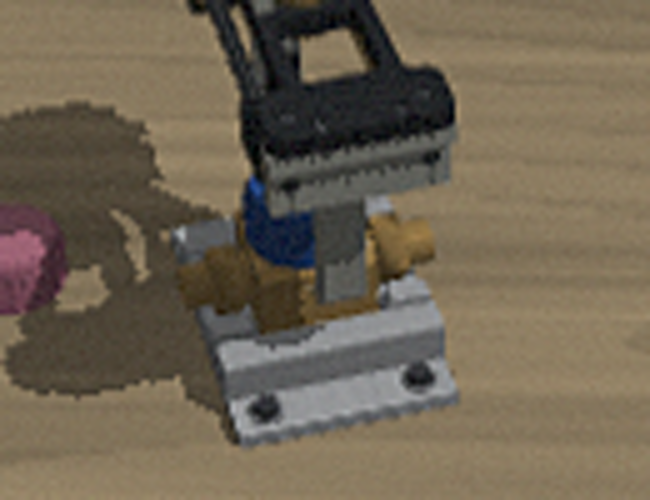

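The strainer sits square in the pocket with both ports in the notches; in the wrist crop the block edge at row 245 is parallel to the nest edge. Checking alignment of the turning axis before gripping the cap.

Run:
```python
from fit import *
w=np.load('w8.npy',allow_pickle=True).item()
pts=[((25,25,50),(468,247)),((-25,25,50),(212,247)),((9.5,54,34),(388,92)),((-9.5,54,34),(295,92)),((0,54,43.5),(341,88))]
p=fit(w,pts,(160,130),3,[.53,-.027,.32])
pn=fit(w,[((68,47,8),(632,107)),((-68,47,8),(44,104))],(160,130),3,[.53,-.027,.32])
s=read_state(); Rm=R.from_rotvec(s['orientation']).as_matrix()
print('yaw',np.degrees(np.arctan2(Rm[1,1],Rm[0,1])),s['tool_pos'],'d',Rm.T@(np.r_[p[:2],.0545]-s['tool_pos']),s['q'],'nest d',Rm.T@(np.r_[pn[:2],.0545]-s['tool_pos']))
```

```text
[ 0.5304 -0.0276] 17.92
[[0.9, 0.5], [-0.6, 0.3], [0.2, -1.2], [-0.3, -1.3], [-0.0, 1.6]]
[ 0.5294 -0.0273] 17.82
[[0.6, 0.0], [-0.6, 0.0]]
yaw 18.210224113572647 [ 0.53036375 -0.02573898  0.05237477] d [-0.00178155 -0.00052949 -0.0021248 ] [-1.45074715e-01  9.06823086e-02  1.84667897e+00  1.18028921e-05
  1.20282163e+00 -4.62906929e-01] nest d [-0.00118714 -0.00141325 -0.00212628]
```

move_arm([
  [-0.015,-0.008,-0.023,0,0,0,0.8],
  [-0.015,-0.008,-0.023,0,0,0,0.3],
  [-0.015,-0.008,-0.023,0,0,0,-0.1],
  [-0.015,-0.008,-0.023,0,0,0,-1],
  [-0.015,-0.008,-0.023,0,0,0,-1],
  [-0.015,-0.008,-0.023,0,0,0,-1],
  [-0.015,-0.008,-0.023,0,0,0,-1],
], squeeze=55)

```text
t: 9.55
tool_pos: [0.5299, -0.0272, 0.0545]
orientation: [1.842, 2.544, 0.001]
force: [2.7, 1.1, -0.8]
opening: 0.0492
```

Run:
```python
from h import *
w=cam('wrist'); cv2.imwrite('pics/w9.png',cv2.resize(w['frame'][130:330,160:400,::-1],None,fx=3,fy=3,interpolation=cv2.INTER_CUBIC))
s=read_state();print(s['tool_pos'],s['force'],s['wrist_torque'],s['opening'])
```

```text
[ 0.52983951 -0.02721706  0.05451149] [ 3.00523362  0.32509035 -1.07645973] [ 0.02356865 -0.45752192  0.01767508] 0.049420391415462686
```

View pics/w9.png

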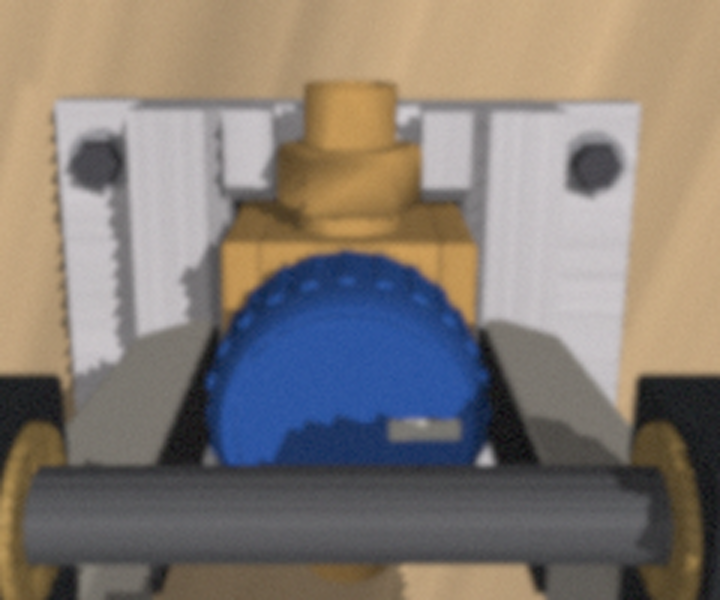

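Fingers grip the cap above the block, with a gap over the block top and lateral force of about 3 N. First 32° of unscrewing as a test.

move_arm([
  [0,0,-0.001,0,0,-0.03,-1],
  [0,0,-0.003,0,0,-0.07,-1],
  [0,0,-0.005,0,0,-0.11,-1],
  [0,0,-0.007,0,0,-0.15,-1],
  [0,0,-0.008,0,0,-0.18,-1],
  [0,0,-0.008,0,0,-0.18,-1],
], squeeze=60)

```text
t: 10.2
tool_pos: [0.5292, -0.0275, 0.0552]
orientation: [-1.056, -2.958, 0.001]
force: [-0.6, -0.7, -0.2]
opening: 0.0492
```

Run:
```python
from h import *
w=cam('wrist'); cv2.imwrite('pics/w10.png',cv2.resize(w['frame'][130:330,140:420,::-1],None,fx=2.8,fy=2.8,interpolation=cv2.INTER_CUBIC))
s=read_state(); Rm=R.from_rotvec(s['orientation']).as_matrix();print(s['tool_pos'],np.degrees(np.arctan2(Rm[1,1],Rm[0,1])),s['force'],s['wrist_torque'],s['opening'])
```

```text
[ 0.52919805 -0.02745464  0.05519628] 50.496572120558156 [-0.44104188  0.14255538  0.39307406] [-0.22803137  0.22313955  0.03526959] 0.049178284476828725
```

View pics/w10.png

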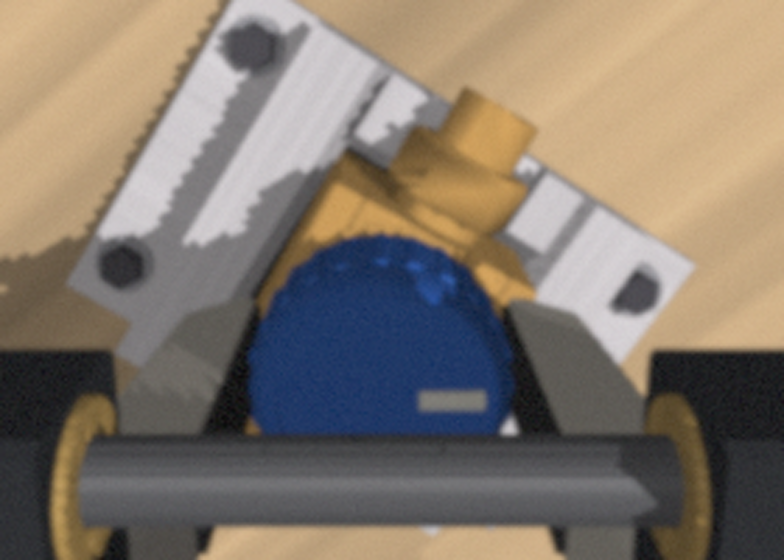

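The cap turned with the fingers (mark still at right, about 32°) while the block stayed with the nest. Another 45°.

move_arm([
  [0,0,-0.002,0,0,-0.04,-1],
  [0,0,-0.004,0,0,-0.08,-1],
  [0,0,-0.006,0,0,-0.12,-1],
  [0,0,-0.008,0,0,-0.16,-1],
  [0,0,-0.01,0,0,-0.2,-1],
  [0,0,-0.012,0,0,-0.25,-1],
  [0,0,-0.012,0,0,-0.25,-1],
  [0,0,-0.012,0,0,-0.25,-1],
])

```text
t: 11.05
tool_pos: [0.5289, -0.0275, 0.056]
orientation: [0.145, -3.137, 0.0]
force: [-2.3, -1.7, -0.8]
opening: 0.0492
```

Run:
```python
from h import *
w=cam('wrist'); cv2.imwrite('pics/w11.png',cv2.resize(w['frame'][130:330,140:420,::-1],None,fx=2.8,fy=2.8,interpolation=cv2.INTER_CUBIC))
np.save('w11.npy',w,allow_pickle=True)
s=read_state(); Rm=R.from_rotvec(s['orientation']).as_matrix();print(s['tool_pos'],np.degrees(np.arctan2(Rm[1,1],Rm[0,1])),s['force'],s['wrist_torque'],s['opening'],s['q'])
```

```text
[ 0.52896404 -0.0274616   0.05607026] 95.30154940949222 [-1.98392039 -2.00400235 -0.94187669] [-0.23933672  0.45661264 -0.04745817] 0.049322431732125395 [-1.48473163e-01  8.47531475e-02  1.84553603e+00 -3.13283830e-04
  1.21234050e+00 -1.81168890e+00]
```

View pics/w11.png

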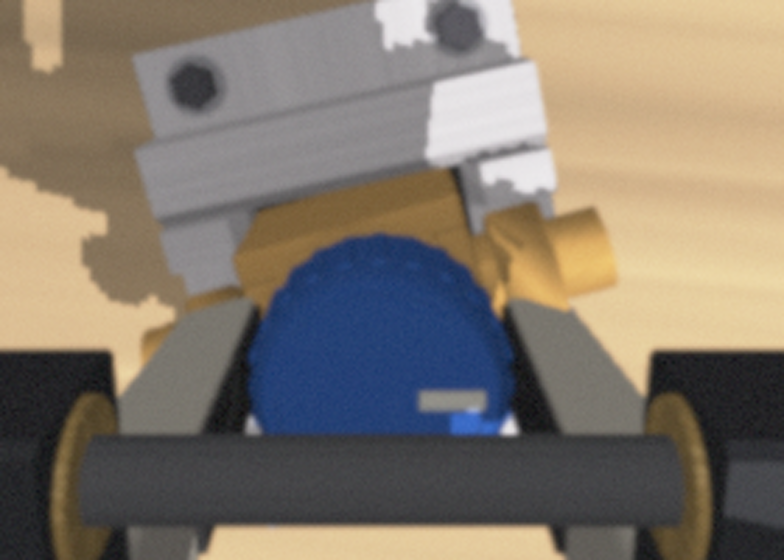

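The tool has turned 77°, the mark followed, and the block is still parallel to the nest within 1–2°. Torque is now near zero. Lifting gently, watching for strainer weight.

move_arm([
  [0,0,-0.02,0,0,0,-1],
  [0,0,-0.04,0,0,0,-1],
  [0,0,-0.05,0,0,0,-1],
  [0,0,-0.05,0,0,0,-1],
])

```text
t: 11.5
tool_pos: [0.5296, -0.0273, 0.0617]
orientation: [-0.153, 3.138, -0.0]
force: [-2.0, -0.8, -1.5]
opening: 0.0496
```

Run:
```python
from h import *
w=cam('wrist'); cv2.imwrite('pics/w12.png',cv2.resize(w['frame'][130:330,140:420,::-1],None,fx=2.8,fy=2.8,interpolation=cv2.INTER_CUBIC))
s=read_state(); print(s['tool_pos'],s['force'],s['wrist_torque'],s['opening'])
```

```text
[ 0.52954364 -0.02735081  0.06166531] [-2.15475576 -0.98233381 -1.11482812] [-0.19384515  0.42482104  0.02139509] 0.04913145693366183
```

View pics/w12.png

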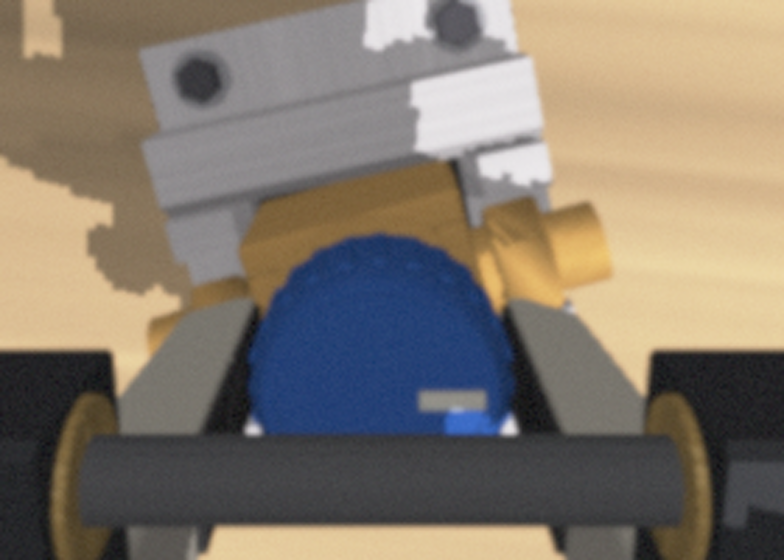

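Only cap weight (about 1.1 N) on the wrist after 5 mm, and the block stayed down with the nest, so it's free. Up another 27 mm, putting the rim at z about 0.086, 2 cm over the neck at 0.066.

move_arm([
  [0,0,-0.05,0,0,0,-1],
  [0,0,-0.12,0,0,0,-1],
  [0,0,-0.19,0,0,0,-1],
  [0,0,-0.25,0,0,0,-1],
  [0,0,-0.27,0,0,0,-1],
  [0,0,-0.27,0,0,0,-1],
  [0,0,-0.27,0,0,0,-1],
])

```text
t: 12.25
tool_pos: [0.5294, -0.0273, 0.0884]
orientation: [0.154, -3.138, -0.0]
force: [0.3, -0.4, -1.8]
opening: 0.0491
```

Run:
```python
from h import *
w=cam('wrist'); cv2.imwrite('pics/w13.png',w['frame'][:,:,::-1]); np.save('w13.npy',w,allow_pickle=True)
c=cam('scene'); np.save('s13.npy',c,allow_pickle=True); cv2.imwrite('pics/s13.png',cv2.resize(c['frame'][130:250,200:330,::-1],None,fx=5,fy=5,interpolation=cv2.INTER_CUBIC)); cv2.imwrite('pics/s13f.png',c['frame'][:,:,::-1])
s=read_state(); Rm=R.from_rotvec(s['orientation']).as_matrix(); print(s['tool_pos'],Rm[:,2],s['force'],s['opening'],s['t'])
```

```text
[ 0.52918287 -0.02725962  0.08802564] [-6.29798177e-04  1.30461357e-04 -9.99999793e-01] [-0.60325973 -0.56231663 -0.86408184] 0.04932431039945715 12.35
```

View pics/w13.png

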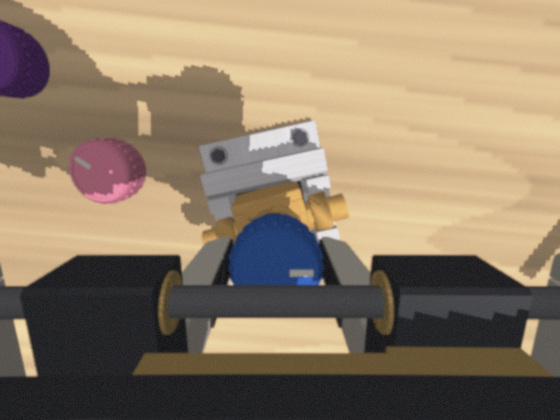

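View pics/s13.png

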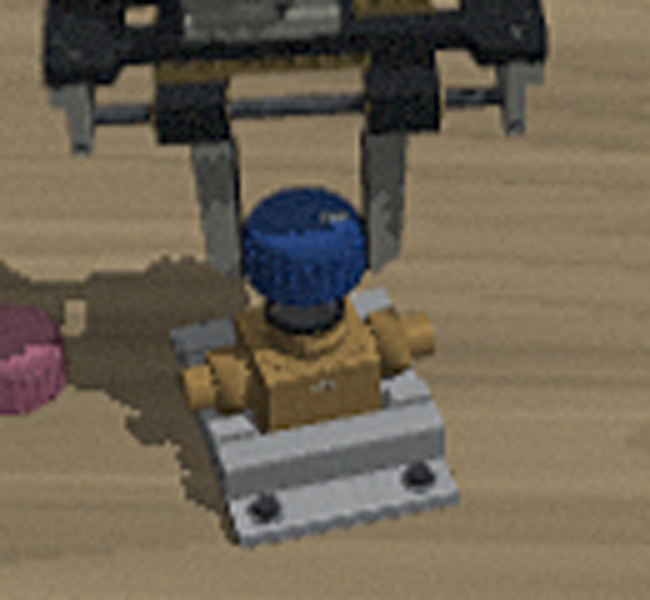

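View pics/s13f.png

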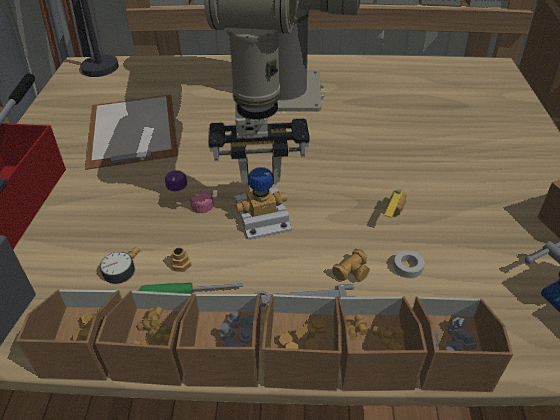

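The scene crop shows the cap held level (centre (305,245)) over the exposed dark seal at (305,312), the strainer seated, and the bystanders where they were. Checking numerically.

Run:
```python
from fit import *
c=np.load('s13.npy',allow_pickle=True).item()
im=cv2.resize(c['frame'][130:250,200:330,::-1],None,fx=5,fy=5,interpolation=cv2.INTER_CUBIC)
a=np.linspace(0,2*np.pi,60)
def ring(x,y,z,r,col):
    u=((proj(c,np.c_[x+r*np.cos(a),y+r*np.sin(a),0*a+z])-[200,130]+.5)*5-.5).astype(int); cv2.polylines(im,[u.reshape(-1,1,2)],True,col,1)
ring(.5292,-.0273,.0857,.025,(0,255,255)); ring(.5292,-.0273,.1117,.025,(0,255,255)); ring(.5295,-.0273,.066,.0175,(0,0,255))
ca=T([.5295,-.0273,np.radians(18.2)],np.array([[25,25,50],[25,-25,50],[-25,-25,50],[-25,25,50]])/1e3)
u=((proj(c,ca)-[200,130]+.5)*5-.5).astype(int); cv2.polylines(im,[u.reshape(-1,1,2)],True,(0,255,0),1)
cv2.imwrite('pics/s13o.png',im)
```

```text
(no output)
```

View pics/s13o.png

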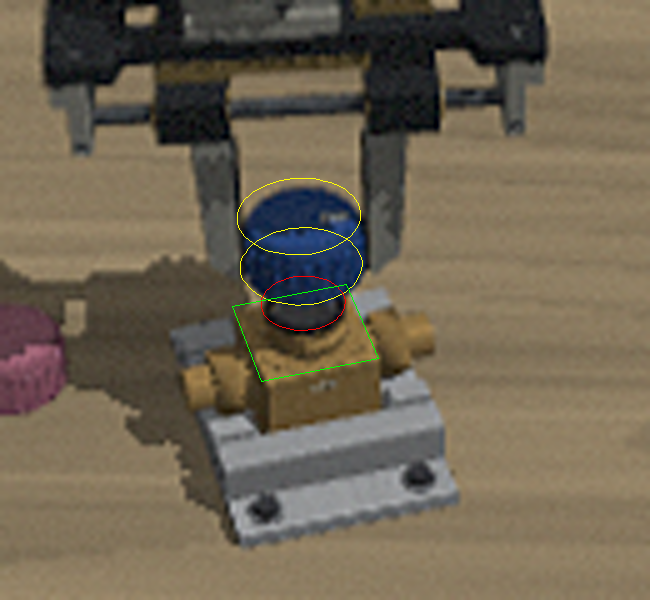

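Overlay of the cap, neck and block predictions fits within about 2 px of the original picture: cap centred over the neck, gap about 2 cm. Handing in.

Run:
```python
from plant import *
print(close_job())
```

```text
the job is handed in; nothing more can be done
None
```

The job is done and handed in at about 12.4 s. The strainer is seated in the nest, and the blue cap is off and held level about 2 cm above the open neck.

- **Seating:** I lifted the strainer by its block and tight cap and lowered it into the pocket. It touched the floor at the expected height, with the block square to the nest within 1–2° and both ports in the notches.
- **Unscrewing:** I re-gripped the cap alone and turned it 77° anticlockwise, with the white mark following the fingers. The first 5 mm of lift carried only about 1.1 N, the weight of the cap, so the strainer stayed seated.
- **Final check:** The rim is at about z = 0.086 and the neck at 0.066. The tool is vertical within 0.1°, the cap is centred within about 1 mm by tool pose, and no bystander appears to have moved in the last scene picture.
- **Disagreements:**
  - The cameras differed by several millimetres. The first hand-clicked top-camera fit of the nest was off by up to 6 mm, so I used the wrist camera's fit.
  - The last overlay on the scene picture was off by about 2 pixels (a few millimetres), so the 2 cm gap is good to only 2–3 mm.
  - There was a brief side force of about 9 N when the strainer reached the floor, and it was gone after I released it.

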